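# Clear the van, free the sagging gate bolt and hold the gate ajar

## Robot

A 6-joint arm with a two-finger parallel gripper is mounted at the origin on the work surface. World frame = base frame: x ahead of the robot, y to its left, z up, the work surface at z = 0. Lengths are in m, angles in rad, forces in N, time in s.
With the tool pointing down it reaches from about 0.35 to 0.725 m from the base axis. Payload 6 kg.
Tool frame: the origin (TCP) lies midway between the tips of the shut fingers; the grasp point (between the pads) lies arm.hold_point_z behind it (arm.hold_point_z is the distance from the TCP to the grasp point, in m); z points along the fingers, y is the line along which they close (so a half turn about z gives the same grasp; the last joint's range is limited). The gripper opens to 85 mm and grips with 20 to 120 N. Pads are 22 mm wide; open, the fingers measure 114 mm over their backs; the gripper's body (76 mm by 85 mm) begins 54 mm behind the grasp point. The pads swing forward as they close: fully open they stand 13 mm farther back than shut.
Start: joints at [1.57, 0.04, 0.085, 0, -1.615, -0.334], TCP at [0.197, 0.567, 0.198] pointing down, gripper open.
Joint ranges: [-2.56, 2.56], [-1.29, 2.01], [-1.08, 1.49], [-3.29, 1.98], [-2.81, -0.18], [-2.99, 2.99]. Speed limits (rad/s): [2.57, 2.57, 3.01, 3.14, 3.14, 3.14].

## Interface

Orientations are given as a 3x3 rotation matrix whose columns are the frame's x, y, z axes.
In Python, from rig import readout, vision, arm gives the robot as it stands.
- The arm moves only by the tool play_rows, never from a script. Its argument "targets" is one flat list of numbers, 4 for each row, row after row: the shift along the world's x, y, z in units of 50 mm (1.0 is 50 mm), then the turn about the world's z in units of 8 degrees (1.0 is 8 degrees). In form: [dx, dy, dz, spin, dx, dy, dz, spin, ...]. A call has 1 to 12 rows; each row is the pose to reach, as a shift and turn from the pose commanded when the call began; what a row does not reach only later rows make up. A row lasts 1/8 s, in which the tool goes at most 62.5 mm and 10.7 degrees, less where a joint would pass 70% of its speed; a pose out of reach is approached as far as the arm can. A call with a gripper value outside its range is refused whole. "hand" is the finger opening in mm, from 0 to 85.4, set as the call begins (left out, the last holds). The fingers move at their own pace and stop on an object; "grip_force" is the grip in N (left out, the last holds). Time passes only in rows, so rows that repeat a pose let the fingers close. It gives the time, the measured TCP pose, the force, the opening and the grip force at its end, in the units of the state.
- readout.read_state(): the state, without advancing time (a new reading comes with each control period).
- vision.capture(name): name is "scene" or "side" or "wrist"; returns (picture, depth): 384x512x3 uint8, blue, green, red; 384x512 float32, m along the optical axis (not along the pixel's ray), 0 where there is no reading.
- vision.camera_info(name): a dict with "fovy" (degrees; the focal length in pixels is half the picture's height over the tangent of half this angle, whatever the lens; pixels are square), "cx", "cy" (the principal point, pixels), "world_to_cam" (4x4, takes a point from world to camera coordinates); the wrist camera has in their place "tool_from_camera" (4x4, takes a point from camera to tool coordinates, whose origin is the TCP and whose axes are the flange's). Camera axes: x right, y down, z forward; pixel columns grow to the right and rows downward; lengths in m; the calibration is good to about 2 mm. A picture is of the moment at which its call begins: read the wrist's pose just before it. camera_info takes no time and is no camera call.
- arm.sign_off(): hands the job in; it is judged then, once.
The state is a dict: "t": time; "q": joint angles; "joint_vel": joint speeds; "tau": joint torques, N m; "tcp_pos": TCP position; "eef_rot": TCP orientation; "ft_force": force on the tool from outside, world axes, zero at the start; "torque": the same for the moment, N m; "gripper_width": finger opening in m; "gripper_force": force on a finger pad.
Only numpy, scipy, OpenCV 4.12 (cv2) and the standard library are available. Lean on these libraries where they do the work, as an engineer would, in place of code of your own. Each camera call takes 0.05 s, during which the arm holds its last target. There are 200 camera calls.

## Task

Take the goods van that stands in front of the little storage-road gate and set it down gently, upright on its wheels inside the open grey tray, without knocking over or shifting anything else on the bench. Then free the gate's sagging barrel bolt: its turned-down toe is caught behind the bent-up lip of the keeper, so lift the bolt by its knob and, keeping it lifted, draw it clear of the keeper. Swing the gate towards the robot until its free edge stands about 10 cm out from the shut position, and finish still holding it there with the gripper, because its spring shuts it as soon as it is let go.

Things in the scene. Friction and masses are not known exactly. Their poses are not given: they have to be found in the camera images.
- frame: The fixed gate frame: two 40 mm square posts 105 tall. Origin on the bench midway between them; y runs along the shut gate to the hinge post (hinge axis 130 from the origin on +y; the keeper is on the -y post), -x is the front, towards the robot, where the gate opens. Behind (+x) are two tracks with a locomotive and a wagon, up to 115 tall, 80 or more behind the gate.
- gate_hinge (a point): Point on the gate's upright hinge axis, 148 above the bench (the height of the middle of the bolt's knob when the bolt hangs down). Axes as the frame's.
- gate (a joint): Gate angle in rad: 0 shut, grows as the free edge swings to the frame's -x (gate yaw = frame yaw minus this angle). 260 from hinge axis to free edge, 24 thick, top 100 above the bench; stop at 1.0. A spring pulls it shut: about 0.4 N m at 0, 0.8 N m at 0.4 rad. While the bolt is in the keeper the gate has only about 3 mm of play.
- bolt (a joint): How far the bolt is drawn, m: 0 fully shot, up to 0.040 fully drawn, towards the hinge. The bolt is a 10 mm rod lying along the gate's top edge, its axis 120 above the bench; sliding friction about 1 N. The toe is clear of the keeper from about 0.024 on.
- bolt_lift (a joint): How far the bolt is lifted straight up in its worn, over-tall guides, m: 0 hanging (it sags back by its own weight of about 2 N), at most 0.018. The toe passes over the keeper's lip only when lifted by 0.010 or more; hanging, it jams against the lip after at most 8 mm of draw, and cannot be forced past.
- bolt_knob (a point): Middle of the bolt's knob: an upright steel cylinder, 18 across, spanning 125 to 168 above the bench when the bolt hangs (this point 148). 165 from the hinge axis with the bolt fully shot, 125 fully drawn. Moves with the bolt; axes are the gate's (y towards the hinge). Guides 20 wide, tops 146 above the bench, stand on the gate 46 from its surface towards the free edge and 90 towards the hinge (bolt shot; 50 there when drawn).
- keeper (a point): Top middle of the keeper's bent-up lip, 5 thick, 113 above the bench. The keeper is an open-topped steel channel, 16 wide inside, its cheeks 144 above the bench, reaching 34 back from the lip away from the gate.
- van_center (a point): Centre of the loose goods van (a model railway box van, brown with a grey roof), half-way up, 39 above its underside. It is 130 long (its x axis), 48 wide over the body (y; 50 over the roof edge), 78 tall, about 0.26 kg. It stands on its wheels on the bench, long axis roughly square to the gate; sides are flat from 22 to 72 above the underside. Its wheels do not turn.
- tray_in (a point): Centre of the inner floor of the fixed open grey tray, 5 above the bench; x axis along its length. 200 x 130 outside, walls 5 thick and 30 tall, inside 190 x 120.
- meter: Bystander, to be left alone: hand-held multimeter, box 180 x 85 x 34, lies flat. Origin at its underside.
- command_box: Bystander, to be left alone: flat black box 130 x 150 x 45. Origin at its underside.
- oil_bottle: Bystander, to be left alone: small upright bottle, 32 across, 95 tall. Origin at its underside.
- wrench: Bystander, to be left alone: spanner 140 long, lies flat. Origin at its underside.
- screwdriver: Bystander, to be left alone: screwdriver 180 long, lies flat. Origin at its underside.
- buffer_stop: Bystander, to be left alone: model buffer stop, about 60 x 70 x 53. Origin at its underside.
Things that resemble listed ones, but are neither listed nor needed, are in the scene too. Of the things that look like the part that bears van_center, the larger one is meant.

How it is judged:
On the way, in this order (a step that is already met when the one before it is completed fails the run):
1. the van stands upright in the tray, let go and at rest, the gate still shut (x of van_center in the frame of tray_in between -0.085 and 0.085 m and y of van_center in the frame of tray_in between -0.05 and 0.05 m and z of van_center in the frame of tray_in below 0.046 m and angle between van_center's own z axis and vertical below 0.12 rad and contact force between the fingers and van below 0.1 N and linear speed of van below 0.02 m/s and value of joint gate below 0.06 rad), for 0.2 s.
2. the bolt is lifted while its toe is still behind the lip (value of joint bolt_lift above 0.005 m and value of joint bolt below 0.015 m), for 0.03 s.
3. the bolt has been drawn clear of the keeper (value of joint bolt above 0.024 m), for 0.1 s.
At the end, for the whole second after the job is handed in: The gripper's fingers are still on the gate or its bolt (over 1.5 N) and hold the gate steady between 0.29 and 0.50 rad open (free edge about 7.5 to 12.5 cm out); the bolt is still drawn at least 16 mm; the van stands upright (within 7 degrees) inside the tray, at rest (value of joint gate between 0.29 and 0.5 rad and velocity of joint gate between -0.05 and 0.05 rad/s and value of joint bolt above 0.016 m and contact force between the fingers and gate above 1.5 N and x of van_center in the frame of tray_in between -0.085 and 0.085 m and y of van_center in the frame of tray_in between -0.05 and 0.05 m and z of van_center in the frame of tray_in below 0.046 m and angle between van_center's own z axis and vertical below 0.12 rad and linear speed of van below 0.02 m/s); the arm keeps its last pose, push and grip.
It fails at once if the van is dropped or thrown, not set down (linear speed of van above 0.8 m/s and contact force between the fingers and van below 0.1 N).
It fails at once if the gate or its bolt hits the van (contact force between van and gate above 1 N).
It fails at once if a bystander is shifted by over 30 mm or tipped (distance of any of meter, command_box, oil_bottle, wrench, screwdriver, buffer_stop from where it was at the start of the episode above 0.03 m or angle between oil_bottle's own z axis and vertical above 0.5 rad).
It also fails if it takes over 58 s, if anything falls off the work surface, if the arm or the gripper's body presses on something with over 40 N, if the wrist force passes 120 N, or if a joint passes its speed limit or range.

## Working session

There is one attempt and no reset: what is moved stays moved. The work goes in short steps, Python scripts to look and compute and a tool call to move; the robot and the scene stay as the last step left them, time stands still between calls to the robot, and variables do not carry over. Pictures are saved under pics/ and viewed, at most 10 in all, crops included, and the job is handed in when it is done.

Besides the shell and the picture viewer there is one more tool, called after "Call:" as name(argument=value, ...), one argument or row to a line, values as JSON. play_rows: Moves the arm, as the interface text tells. Its arguments: {"type":"object","properties":{"targets":{"type":"array","items":{"type":"number"}},"hand":{"type":"number"},"grip_force":{"type":"number"}},"required":["targets"]}

```bash
mkdir -p pics; cat > h.py <<'E'
import numpy as np, cv2
from rig import readout, vision, arm
def cloud(n):
    st=readout.read_state(); im,d=vision.capture(n); c=vision.camera_info(n)
    f=d.shape[0]/2/np.tan(np.radians(c["fovy"])/2)
    v,u=np.mgrid[:d.shape[0],:d.shape[1]]
    p=np.stack([(u-c["cx"])/f*d,(v-c["cy"])/f*d,d],-1)
    if n=="wrist":
        T=np.eye(4);T[:3,:3]=np.array(st["eef_rot"]).reshape(3,3);T[:3,3]=st["tcp_pos"];T=T@np.array(c["tool_from_camera"])
    else: T=np.linalg.inv(np.array(c["world_to_cam"]))
    w=p@T[:3,:3].T+T[:3,3]; w[d==0]=np.nan
    return im,d,w
E
python3 - <<'E'
from h import *
st=readout.read_state(); print(st, arm.hold_point_z)
for n in("scene","side"):
    im,d,w=cloud(n); cv2.imwrite(f"pics/{n}0.png",im); np.save(f"{n}0.npy",w)
    print(n,vision.camera_info(n))
E
```

```text
{'t': 0.0, 'q': array([ 1.56964632e+00,  4.08181375e-02,  8.37827135e-02, -4.60154328e-04,
       -1.61544544e+00, -3.33705381e-01]), 'joint_vel': array([ 0.00047489,  0.00156434, -0.0012843 , -0.00029094,  0.00146115,
        0.00069105]), 'tau': array([ 2.96565786e-04, -3.68201458e+01,  3.47409511e+01,  6.93209276e+00,
       -5.35858475e-03,  1.10444912e-06]), 'tcp_pos': array([0.19697659, 0.56634689, 0.19676053]), 'eef_rot': array([[ 9.44464493e-01, -3.28613160e-01, -4.61632651e-04],
       [-3.28613464e-01, -9.44462999e-01, -1.68401148e-03],
       [ 1.17393376e-04,  1.74218775e-03, -9.99998475e-01]]), 'ft_force': array([-0.41116123,  0.7242906 ,  1.07851411]), 'torque': array([0.03891463, 0.00584479, 0.02768417]), 'gripper_force': 0.0, 'gripper_width': 0.08542090043994435} 0.0187
scene {'fovy': 43.686231478529805, 'cx': 260.53825166406983, 'cy': 202.0683489701354, 'world_to_cam': array([[-0.2249175 ,  0.97436694, -0.0046023 ,  0.11615632],
       [ 0.84195253,  0.19196994, -0.50424545, -0.38332785],
       [-0.49043659, -0.11728855, -0.86354811,  1.63737302],
       [ 0.        ,  0.        ,  0.        ,  1.        ]])}
side {'fovy': 42.698991204478645, 'cx': 251.70555590502033, 'cy': 191.01127051709784, 'world_to_cam': array([[ 0.98497888, -0.17169669, -0.01835369, -0.49572357],
       [-0.13865194, -0.72307173, -0.67671479,  0.16755088],
       [ 0.10291866,  0.66909455, -0.73601646,  1.54242353],
       [ 0.        ,  0.        ,  0.        ,  1.        ]])}
```

View pics/scene0.png

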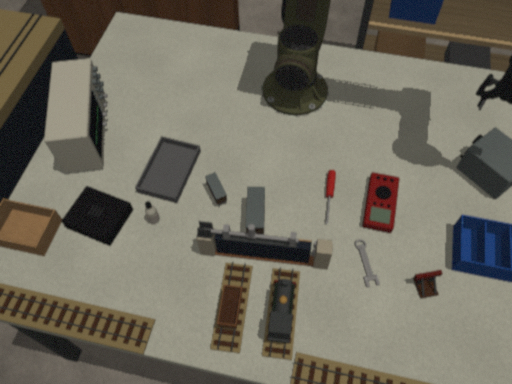

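View pics/side0.png

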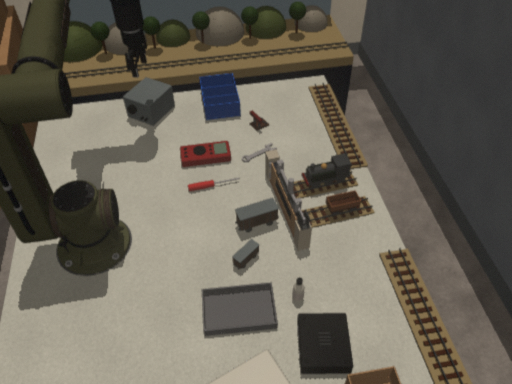

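The scene view shows the van's grey roof at about (255,208), a smaller decoy van at (215,188), the tray at (169,168), and the gate from (203,238) to (323,252). The keeper end is on the left. The side view agrees: van (257,215), tray (239,309), gate (287,195). Next I'll measure them.

```bash
cat > m.py <<'E'
from h import *
def rect(w,box,zlo,zhi,nm):
    u0,u1,v0,v1=box; q=w[v0:v1,u0:u1].reshape(-1,3); q=q[(q[:,2]>zlo)&(q[:,2]<zhi)]
    if len(q)<5: print(nm,len(q));return
    r=cv2.minAreaRect((q[:,:2]*1000).astype(np.float32)); print(nm,len(q),"z",np.percentile(q[:,2],[5,50,95]).round(4),"rect",np.round(r[0],1),np.round(r[1],1),round(r[2],1),"mean",(q[:,:2].mean(0)*1000).round(1)); return q
s=np.load("scene0.npy"); d=np.load("side0.npy")
rect(s,(235,280,175,240),.068,.09,"van s"); rect(d,(230,285,190,235),.068,.09,"van d")
rect(s,(130,210,130,210),.02,.04,"tray s"); rect(d,(190,285,275,345),.02,.04,"tray d")
rect(s,(130,210,130,210),.002,.01,"tfloor s"); rect(d,(190,285,275,345),.002,.01,"tfloor d")
rect(s,(195,220,215,260),.085,.112,"postL s");rect(s,(305,340,225,275),.085,.112,"postR s")
rect(s,(195,340,215,275),.093,.112,"all s")
rect(d,(250,320,140,260),.093,.112,"all d")
for w,b,n in((s,(190,345,205,280),"s"),(d,(250,325,135,260),"d")):
    rect(w,b,.15,.20,"knob "+n); rect(w,b,.137,.15,"guides "+n)
    u0,u1,v0,v1=b;q=w[v0:v1,u0:u1].reshape(-1,3);q=q[(q[:,2]>.118)]
    print((q[np.argsort(q[:,1])]*1000).round(0).astype(int).tolist()[::max(1,len(q)//60)])
E
python3 m.py; python3 - <<'E'
import cv2
a=cv2.imread("pics/scene0.png")[170:280,185:345];b=cv2.imread("pics/side0.png")[140:260,230:330]
cv2.imwrite("pics/c1.png",cv2.vconcat([cv2.resize(a,(436,300),interpolation=2),cv2.resize(b,(436,300),interpolation=2)]) if 0 else cv2.hconcat([cv2.resize(a,(436,300),interpolation=2),cv2.resize(b,(250,300),interpolation=2)]))
E
```

```text
van s 727 z [0.0734 0.0777 0.0817] rect [518.8 -14.8] [132.1  49.7] 12.8 mean [519.5 -14.1]
van d 578 z [0.0719 0.0782 0.0828] rect [536.1  -8.8] [177.1  70.3] 20.2 mean [517.9 -19. ]
tray s 532 z [0.0208 0.0275 0.0329] rect [ 419.2 -318.7] [236.2 233.8] 26.1 mean [ 420.6 -310.1]
tray d 621 z [0.0211 0.0286 0.0338] rect [ 411.3 -313. ] [135.4 200.3] 85.4 mean [ 411.1 -316.2]
tfloor s 2190 z [0.0022 0.0044 0.0087] rect [ 403.6 -318.5] [307.3 252.8] 16.1 mean [ 408.5 -311. ]
tfloor d 3005 z [0.0022 0.0048 0.0089] rect [ 405.  -302.1] [217.1 277.4] 79.4 mean [ 409.5 -306.2]
postL s 169 z [0.0873 0.1006 0.1093] rect [ 642.  -111.4] [38.8 59.6] 11.7 mean [ 651.2 -109.9]
postR s 361 z [0.0889 0.1029 0.1076] rect [611.  174.1] [42.3 71.2] 2.8 mean [613.  179.6]
all s 1006 z [0.0953 0.1016 0.1074] rect [625.3  34.7] [ 42.8 351.1] 5.7 mean [627.2  62. ]
all d 593 z [0.0945 0.1023 0.1094] rect [677.6  36.4] [154.4 357.2] 5.5 mean [623.7  29.1]
knob s 57 z [0.1519 0.1662 0.1708] rect [627.4  53.4] [ 17.3 117.5] 1.2 mean [630.3   6.5]
guides s 185 z [0.1383 0.1442 0.1478] rect [631.   -9.8] [ 27
[... 1559 characters left out ...]
9, 124], [639, -74, 125], [634, -72, 124], [639, -71, 149], [636, -69, 143], [623, -67, 121], [634, -65, 148], [638, -64, 128], [635, -61, 148], [639, -60, 128], [622, -55, 121], [633, -36, 125], [625, -29, 123], [630, -20, 127], [629, -12, 123], [626, -11, 136], [628, -10, 165], [629, -8, 154], [621, -7, 128], [630, -7, 126], [632, -5, 168], [633, -4, 154], [634, -3, 140], [617, -2, 164], [627, 1, 168], [622, 5, 164], [620, 17, 125], [620, 33, 122], [619, 43, 125], [621, 50, 127], [618, 65, 126], [613, 73, 124], [615, 84, 122], [614, 94, 126], [608, 97, 128], [625, 98, 124], [625, 99, 128], [625, 101, 135], [623, 102, 121], [619, 105, 145], [620, 107, 148], [611, 111, 146], [618, 113, 125]]
```

View pics/c1.png

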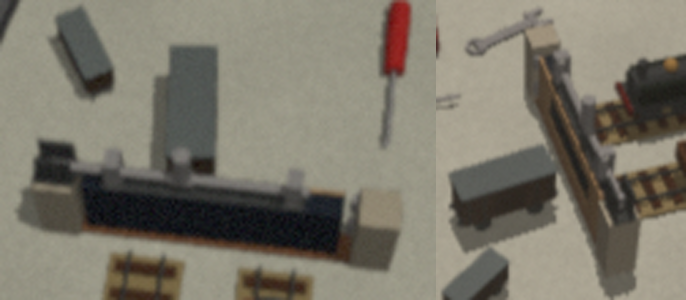

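The crop shows the knob standing mid-gate between two guides, with the keeper at the -y end. Estimates in mm:
- **Van:** about (518,-16), yaw 12.8°
- **Tray:** about (412,-312), yaw about -4.6°
- **Knob:** about (627,1)
- **Gate:** yaw about 5.8°

I'll move above the van and refine these with the wrist camera.

Call:
play_rows(
  targets=[3.2,-5.8,0,-9,6.4,-11.6,0,-18.5,6.4,-11.6,0,-18.5,6.4,-11.6,0,-18.5,6.4,-11.6,0,-18.5,6.4,-11.6,0,-18.5,6.4,-11.6,0,-18.5,6.4,-11.6,0,-18.5,6.4,-11.6,0,-18.5,6.4,-11.6,0,-18.5,6.4,-11.6,0,-18.5,6.4,-11.6,0,-18.5],
)

```text
t: 1.6
tcp_pos: [0.5174, -0.0158, 0.1966]
eef_rot: [[-0.854, -0.52, -0.002], [-0.52, 0.854, -0.001], [0.002, 0.001, -1.0]]
ft_force: [0.2, 0.4, 0.0]
gripper_width: 0.0855
gripper_force: 0.0
```

Call:
play_rows(
  targets=[0,0,0,-2.3,0,0,0,-2.3,0,0,0,-2.3],
)

```text
t: 1.98
tcp_pos: [0.5169, -0.0134, 0.1973]
eef_rot: [[-0.972, -0.235, -0.001], [-0.235, 0.972, 0.0], [0.001, 0.0, -1.0]]
ft_force: [0.7, 0.9, -0.2]
gripper_width: 0.0852
gripper_force: 0.0
```

```bash
python3 - <<'E'
from h import *
import m
st=readout.read_state(); print(st["tcp_pos"],st["eef_rot"],st["q"])
im,d,w=cloud("wrist"); cv2.imwrite("pics/w1.png",im); np.save("w1.npy",w)
q=w.reshape(-1,3); q=q[np.isfinite(q[:,0])]
print("ext",q.min(0),q.max(0))
k=q[(q[:,2]>.070)&(q[:,2]<.086)&(q[:,0]<.6)&(q[:,0]>.43)&(abs(q[:,1]+.016)<.06)]
if len(k): print("van",len(k),cv2.minAreaRect((k[:,:2]*1000).astype(np.float32)))
s=np.load("scene0.npy")
m.rect(s,(200,232,168,208),.03,.06,"decoy s"); m.rect(s,(200,232,168,208),.015,.06,"decoy all")
E
```

```text
van s 727 z [0.0734 0.0777 0.0817] rect [518.8 -14.8] [132.1  49.7] 12.8 mean [519.5 -14.1]
van d 578 z [0.0719 0.0782 0.0828] rect [536.1  -8.8] [177.1  70.3] 20.2 mean [517.9 -19. ]
tray s 532 z [0.0208 0.0275 0.0329] rect [ 419.2 -318.7] [236.2 233.8] 26.1 mean [ 420.6 -310.1]
tray d 621 z [0.0211 0.0286 0.0338] rect [ 411.3 -313. ] [135.4 200.3] 85.4 mean [ 411.1 -316.2]
tfloor s 2190 z [0.0022 0.0044 0.0087] rect [ 403.6 -318.5] [307.3 252.8] 16.1 mean [ 408.5 -311. ]
tfloor d 3005 z [0.0022 0.0048 0.0089] rect [ 405.  -302.1] [217.1 277.4] 79.4 mean [ 409.5 -306.2]
postL s 169 z [0.0873 0.1006 0.1093] rect [ 642.  -111.4] [38.8 59.6] 11.7 mean [ 651.2 -109.9]
postR s 361 z [0.0889 0.1029 0.1076] rect [611.  174.1] [42.3 71.2] 2.8 mean [613.  179.6]
all s 1006 z [0.0953 0.1016 0.1074] rect [625.3  34.7] [ 42.8 351.1] 5.7 mean [627.2  62. ]
all d 593 z [0.0945 0.1023 0.1094] rect [677.6  36.4] [154.4 357.2] 5.5 mean [623.7  29.1]
knob s 57 z [0.1519 0.1662 0.1708] rect [627.4  53.4] [ 17.3 117.5] 1.2 mean [630.3   6.5]
guides s 185 z [0.1383 0.1442 0.1478] rect [631.   -9.8] [ 27
[... 2229 characters left out ...]
1, 111, 146], [618, 113, 125]]
[ 0.51694085 -0.01338196  0.19734535] [[-9.72092746e-01 -2.34595462e-01 -8.13496461e-04]
 [-2.34595542e-01  9.72093067e-01  3.54045883e-06]
 [ 7.89963695e-04  1.94284298e-04 -9.99999669e-01]] [ 3.63675584e-01 -1.80788619e-01 -1.25591529e-01 -2.93138004e-04
 -1.62675245e+00 -1.69768572e+00]
ext [ 0.25383048 -0.5258593  -0.51549227] [1.63848547 0.45437546 0.33195013]
van 5164 ((515.033203125, -14.209762573242188), (129.36143493652344, 50.04063034057617), 11.63752269744873)
decoy s 349 z [0.0357 0.0515 0.0558] rect [ 461.1 -147.7] [91.9 33.8] 39.0 mean [ 466.5 -144.4]
decoy all 396 z [0.0215 0.0509 0.0556] rect [ 461.2 -147.7] [91.9 33.9] 39.0 mean [ 468.7 -143.5]
```

View pics/w1.png

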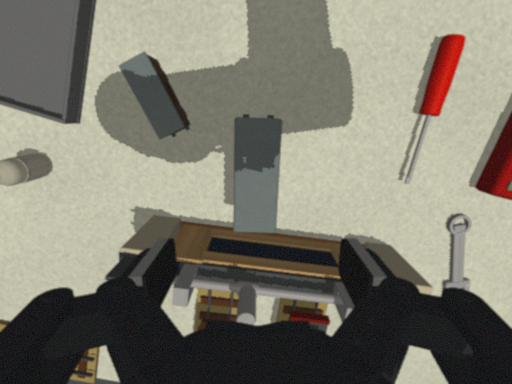

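The wrist view shows the van at (257,170), clear of the gate, with the knob at (246,305) and the decoy well to the left. The wrist fit puts the van at (515,-14), yaw 11.6°. Now descending.

Call:
play_rows(
  targets=[0,0,-0.9,-0.2,0,0,-1.8,-0.2,0,0,-2.5,-0.2,0,0,-3.0,-0.2,0,0,-3.3,-0.2,0,0,-3.4,-0.2,0,0,-3.4,-0.2],
)

```text
t: 2.9
tcp_pos: [0.5175, -0.0133, 0.0284]
eef_rot: [[-0.978, -0.207, 0.001], [-0.207, 0.978, 0.0], [-0.001, -0.0, -1.0]]
ft_force: [-0.3, -0.4, -0.3]
gripper_width: 0.0855
gripper_force: 0.0
```

Call:
play_rows(
  targets=[0,0,0,0,0,0,0,0,0,0,0,0,0,0,0,0,0,0,0,0,0,0,0,0,0,0,0,0,0,0,0,0],
  hand=40,
  grip_force=35,
)

```text
t: 3.9
tcp_pos: [0.5177, -0.0134, 0.0288]
eef_rot: [[-0.978, -0.206, 0.002], [-0.206, 0.978, 0.0], [-0.001, -0.0, -1.0]]
ft_force: [-1.0, -0.7, 5.4]
gripper_width: 0.0492
gripper_force: 36.3
```

Call:
play_rows(
  targets=[0,0,0.3,0,0,0,0.9,0,0,0,1.6,0,0,0,2.0,0,0,0,2.0,0],
)

```text
t: 4.53
tcp_pos: [0.5177, -0.0131, 0.1288]
eef_rot: [[-0.979, -0.206, 0.002], [-0.206, 0.979, 0.001], [-0.002, 0.001, -1.0]]
ft_force: [0.4, 0.1, -3.6]
gripper_width: 0.049
gripper_force: 37.4
```

```bash
python3 - <<'E'
from h import *
for n,seed in(("scene",(169,168)),("side",(239,309))):
    im,d,w=cloud(n)
    m=(abs(w[...,2]-.0275)<.008).astype(np.uint8)
    m2=np.zeros_like(m);u,v=seed;m2[v-52:v+52,u-52:u+52]=m[v-52:v+52,u-52:u+52]
    # tray rim points within 130 mm of rough centre, not the decoy
    q=w[(m2>0)&(np.hypot(w[...,0]-.411,w[...,1]+.313)<.128)]
    q=q[q[:,2]>.0255]
    print(n,len(q),cv2.minAreaRect((q[:,:2]*1000).astype(np.float32)))
st=readout.read_state();print(st["tcp_pos"],st["ft_force"],st["gripper_width"])
im,d,w=cloud("wrist");cv2.imwrite("pics/w2.png",im)
E
```

```text
scene 336 ((415.32861328125, -310.6586608886719), (132.9684600830078, 202.46112060546875), 86.0151138305664)
side 452 ((411.3643493652344, -313.09979248046875), (134.73207092285156, 200.14515686035156), 86.23184967041016)
[ 0.51638293 -0.01314305  0.12610424] [-0.25355652  0.43869494 -3.86124575] 0.048678658175401575
```

View pics/w2.png

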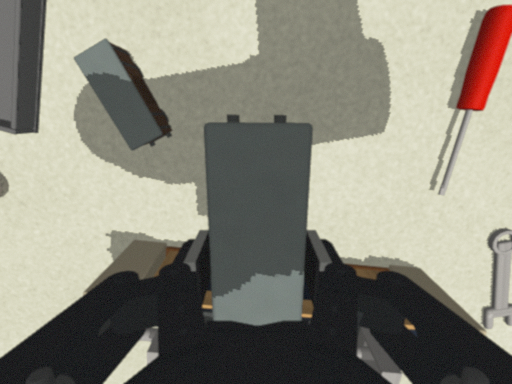

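The van is lifted and held squarely between the pads, with its roof at (258,220). Next I'll carry it to the tray at (413,-312), yaw -4°.

Call:
play_rows(
  targets=[-0.1,-0.3,0,-0.1,-0.3,-0.9,0,-0.3,-0.6,-1.7,0,-0.6,-0.9,-2.5,0,-0.9,-1.2,-3.4,0,-1.2,-1.5,-4.3,0,-1.5,-1.8,-5.1,0,-1.8,-2.0,-5.7,0,-2,-2.1,-6.0,0,-2,-2.1,-6.0,0,-2,-2.1,-6.0,0,-2],
)

```text
t: 6.05
tcp_pos: [0.4121, -0.3129, 0.1274]
eef_rot: [[-0.997, 0.071, -0.0], [0.071, 0.997, 0.001], [0.001, 0.0, -1.0]]
ft_force: [0.4, 0.1, -3.7]
gripper_width: 0.0491
gripper_force: 37.4
```

Call:
play_rows(
  targets=[0,0,-0.3,0,0,0,-0.7,0,0,0,-1.1,0,0,0,-1.4,0,0,0,-1.6,0,0,0,-1.7,0,0,0,-1.75,0,0,0,-1.8,0,0,0,-1.8,0,0,0,-1.8,0],
)

```text
t: 7.3
tcp_pos: [0.4123, -0.3134, 0.0381]
eef_rot: [[-0.997, 0.071, 0.0], [0.071, 0.997, -0.0], [-0.0, -0.0, -1.0]]
ft_force: [-0.3, -0.3, -3.5]
gripper_width: 0.0492
gripper_force: 37.3
```

Call:
play_rows(
  targets=[0,0,-0.04,0,0,0,-0.07,0,0,0,-0.09,0,0,0,-0.1,0,0,0,-0.1,0],
)

```text
t: 7.92
tcp_pos: [0.4122, -0.3136, 0.0338]
eef_rot: [[-0.997, 0.071, 0.0], [0.071, 0.997, -0.001], [-0.001, -0.001, -1.0]]
ft_force: [-3.6, 2.3, 4.9]
gripper_width: 0.0491
gripper_force: 38.2
```

Call:
play_rows(
  targets=[0,0,0,0,0,0,0,0,0,0,0,0,0,0,0,0],
  hand=75,
)

```text
t: 8.43
tcp_pos: [0.4121, -0.3134, 0.0327]
eef_rot: [[-0.997, 0.071, -0.0], [0.071, 0.997, 0.0], [0.0, 0.0, -1.0]]
ft_force: [-0.6, 0.5, 0.1]
gripper_width: 0.0747
gripper_force: 0.0
```

Call:
play_rows(
  targets=[0,0,0.3,0,0,0,0.9,0,0,0,1.8,0,0,0,2.8,0,0,0,3.4,0,0,0,3.8,0,0,0,3.8,0],
)

```text
t: 9.3
tcp_pos: [0.4128, -0.3138, 0.2255]
eef_rot: [[-0.997, 0.072, 0.004], [0.072, 0.997, -0.002], [-0.004, -0.001, -1.0]]
ft_force: [-0.6, 0.4, -0.1]
gripper_width: 0.075
gripper_force: 0.0
```

```bash
python3 - <<'E'
from h import *
im,d,w=cloud("wrist");cv2.imwrite("pics/w3.png",im)
im,d,w=cloud("side")
k=(w[...,2]>.077)&(w[...,2]<.09)&(np.hypot(w[...,0]-.412,w[...,1]+.313)<.1); q=w[k]
print(len(q),np.median(q[:,2]),np.std(q[:,2]),cv2.minAreaRect((q[:,:2]*1000).astype(np.float32)))
st=readout.read_state();print(st["tcp_pos"],st["ft_force"],st["gripper_width"],st["q"])
E
```

```text
821 0.08318689811517554 0.0024002052640628266 ((410.4897766113281, -316.20452880859375), (52.85396957397461, 130.001708984375), 85.24089050292969)
[ 0.41202487 -0.31312588  0.22236735] [ 0.75212062 -0.38685046 -0.75324089] 0.07489320010312633 [-2.60823026e-01 -1.75197256e-01 -7.51019968e-02 -5.70487169e-04
 -1.67118277e+00 -1.38153308e+00]
```

View pics/w3.png

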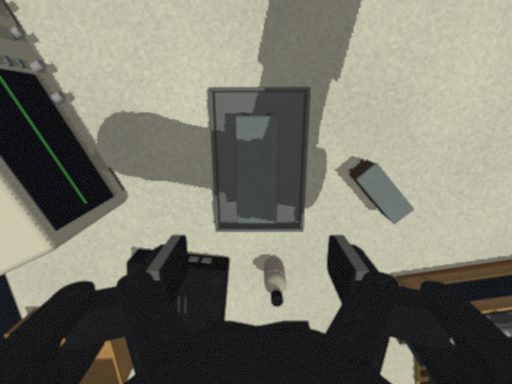

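The wrist view shows the van upright inside the tray, roof at (257,165), with everything around it undisturbed. Next I'll refine the knob position from the earlier wrist cloud.

```bash
python3 - <<'E'
import numpy as np,cv2
w=np.load("w1.npy")
def r(z0,z1,x0=.59,x1=.66,y0=-.15,y1=.2):
    k=(w[...,2]>z0)&(w[...,2]<z1)&(w[...,0]>x0)&(w[...,0]<x1)&(w[...,1]>y0)&(w[...,1]<y1)
    k[:,:165]=0;k[:,350:]=0
    q=w[k]*1000
    if len(q): print(z0,len(q),q.mean(0).round(1),q.min(0).round(),q.max(0).round(),cv2.minAreaRect(q[:,:2].astype(np.float32)))
r(.160,.172,y0=-.03,y1=.03); r(.135,.155); r(.113,.13)
r(.14,.155,y0=-.1,y1=-.04); r(.14,.155,y0=.08,y1=.14)
E
```

```text
0.16 256 [620.3   2.1 165.4] [615.  -6. 160.] [627.  11. 168.] ((621.1174926757812, 2.34744930267334), (17.096323013305664, 11.74151611328125), 89.10860443115234)
0.135 714 [622.8 -20.9 143.9] [604. -70. 135.] [641. 104. 155.] ((623.0746459960938, 17.732772827148438), (21.603317260742188, 175.26800537109375), 5.504302501678467)
0.113 1839 [619.7  20.4 122.2] [603. -75. 113.] [640. 110. 130.] ((622.8327026367188, 16.962142944335938), (21.318378448486328, 186.25424194335938), 5.62423038482666)
0.14 335 [629.5 -61.9 144.5] [620. -70. 140.] [641. -54. 147.] ((630.7457885742188, -61.871002197265625), (21.629436492919922, 15.284910202026367), 5.626435279846191)
0.14 61 [610.6 100.5 143.5] [604.  99. 140.] [625. 103. 146.] ((614.5126953125, 100.93521118164062), (20.25269317626953, 3.6585776805877686), 2.4248831272125244)
```

Call:
play_rows(
  targets=[0.5,0.8,0,1.3,1.1,1.6,0,2.6,1.7,2.5,0,3.9,2.3,3.4,0,5.2,2.9,4.3,0,6.5,3.4,5.1,0,7.8,3.8,5.7,0,9.1,4.1,6.1,0,10.4,4.25,6.3,0,11.7,4.25,6.3,0,12.45,4.25,6.3,0,12.45,4.25,6.3,0,12.45],
  hand=50,
)

```text
t: 10.9
tcp_pos: [0.6243, 0.0015, 0.2221]
eef_rot: [[0.094, -0.996, -0.001], [-0.996, -0.094, -0.0], [0.0, 0.001, -1.0]]
ft_force: [0.5, -0.2, 0.5]
gripper_width: 0.0504
gripper_force: 0.0
```

```bash
python3 - <<'E'
from h import *
st=readout.read_state();print(st["tcp_pos"],st["eef_rot"],st["gripper_width"],st["q"])
im,d,w=cloud("wrist");cv2.imwrite("pics/w4.png",im)
k=(w[...,2]>.15)&(w[...,2]<.173)&(np.hypot(w[...,0]-.625,w[...,1]-.002)<.03)
q=w[k]*1000; print(len(q)); 
if len(q): print(q.mean(0),q.min(0),q.max(0))
E
```

```text
[0.62434462 0.00149228 0.22213887] [[ 9.36555744e-02 -9.95604117e-01 -1.03751317e-03]
 [-9.95604645e-01 -9.36553585e-02 -2.54843780e-04]
 [ 1.56554848e-04  1.05682047e-03 -9.99999429e-01]] 0.050365168281222034 [ 3.22505498e-01  1.10260395e-01  2.03037938e-01 -8.75133753e-05
 -1.66463866e+00 -2.28720702e-01]
376
[6.24618902e+02 4.01779119e-01 1.64593974e+02] [615.6778128   -6.81821431 150.50781364] [633.30335481  10.54731559 168.43451994]
```

View pics/w4.png

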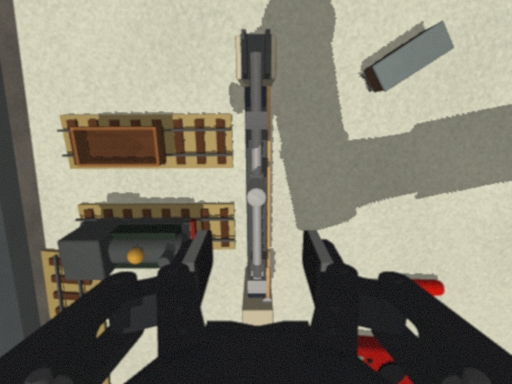

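The wrist view shows the knob's top at (256,198), centred between the fingers with the bolt line vertical. The measured knob (624.5, 2) matches the TCP, so I'll go straight down and close.

Call:
play_rows(
  targets=[0,0,-0.5,0,0,0,-1.0,0,0,0,-1.4,0,0,0,-1.65,0,0,0,-1.75,0,0,0,-1.75,0],
)

```text
t: 11.7
tcp_pos: [0.6248, 0.0016, 0.1356]
eef_rot: [[0.096, -0.995, 0.0], [-0.995, -0.096, -0.0], [0.0, -0.0, -1.0]]
ft_force: [-0.1, -0.1, 0.4]
gripper_width: 0.0503
gripper_force: 0.0
```

Call:
play_rows(
  targets=[0,0,0,0,0,0,0,0,0,0,0,0,0,0,0,0,0,0,0,0,0,0,0,0,0,0,0,0,0,0,0,0],
  hand=8,
  grip_force=60,
)

```text
t: 12.7
tcp_pos: [0.6246, 0.0017, 0.1352]
eef_rot: [[0.096, -0.995, -0.0], [-0.995, -0.096, -0.0], [0.0, 0.0, -1.0]]
ft_force: [-0.6, -0.2, -0.1]
gripper_width: 0.008
gripper_force: 0.0
```

```bash
python3 - <<'E'
from h import *
st=readout.read_state();print(st["tcp_pos"],st["gripper_width"],st["gripper_force"],st["ft_force"])
im,d,w=cloud("wrist");im2,_,_=cloud("side");im3,_,_=cloud("scene")
a=cv2.resize(im,(440,330));b=cv2.resize(im2[120:270,220:340],(264,330),interpolation=2)
c=cv2.resize(im3[150:290,180:350],(400,330),interpolation=2)
top=cv2.hconcat([b,c]); cv2.imwrite("pics/w5.png",cv2.hconcat([a,b]))
E
```

```text
[0.62463151 0.00165122 0.13524444] 0.00797603668160973 0.0 [-0.64093554 -0.15667094 -0.07884408]
```

View pics/w5.png

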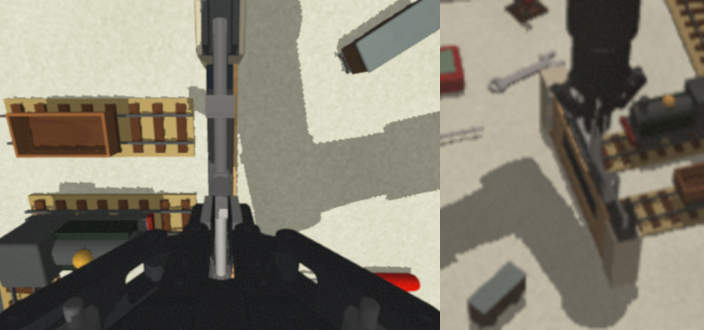

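```bash
python3 - <<'E'
from h import *
im,d,w=cloud("wrist")
for v in range(190,330,8): print(v,(w[v,258]*1000).round(0),(w[v,250]*1000).round(0),(w[v,266]*1000).round(0),im[v,258])
for n in("side","scene"):
    im,d,w=cloud(n); k=(w[...,2]>.12)&(w[...,2]<.175)&(abs(w[...,0]-.625)<.03)&(abs(w[...,1])<.09)
    q=w[k]*1000;print(n,q[np.argsort(q[:,1])].round(0).astype(int).tolist()[::max(1,len(q)//40)])
E
```

```text
190 [625. -16. 123.] [631. -15. 120.] [618. -11. 101.] [105 106 108]
198 [625. -11. 124.] [630.  -9. 121.] [619.  -9. 117.] [105 109 109]
206 [624.  -7. 130.] [630.  -5. 126.] [618.  -4. 121.] [87 89 90]
214 [624.  -6. 144.] [629.  -5. 142.] [619.  -4. 137.] [85 86 87]
222 [624.  -7. 159.] [629.  -5. 156.] [619.  -5. 153.] [82 86 87]
230 [624.  -5. 167.] [629.  -8. 175.] [620.  -9. 175.] [111 116 118]
238 [624.  -0. 167.] [629.  -4. 175.] [621. -10. 186.] [106 108 111]
246 [623.   5. 167.] [628.   0. 176.] [621.  -9. 192.] [184 192 196]
254 [623.  10. 167.] [628.   4. 178.] [621.  -5. 193.] [170 176 179]
262 [620.  40. 123.] [627.   9. 178.] [620.  -2. 195.] [170 174 179]
270 [619.  47. 124.] [627.  13. 180.] [620.   3. 195.] [169 173 178]
278 [619.  54. 124.] [624.  70. 100.] [619.   6. 196.] [166 174 178]
286 [618.  61. 124.] [623.  78. 100.] [619.  10. 197.] [169 173 178]
294 [617.  68. 124.] [623.  86. 101.] [608.  84. 101.] [168 175 177]
302 [616.  75. 124.] [622.  95. 100.] [607.  93. 100.] [170 176 177]
310 [616.  84. 123.] [621. 100. 104.] [607.  99. 104.] [170 174 178]
318 [
[... 894 characters left out ...]
 -74, 127], [644, -68, 123], [646, -67, 133], [642, -65, 132], [626, -64, 146], [645, -62, 133], [627, -61, 144], [632, -59, 147], [638, -58, 149], [642, -57, 146], [630, -56, 124], [641, -55, 139], [637, -52, 122], [631, -45, 124], [638, -41, 123], [634, -37, 123], [629, -30, 122], [633, -24, 126], [630, -19, 122], [628, -14, 121], [624, -10, 121], [633, -5, 129], [635, 1, 131], [638, 4, 144], [634, 8, 125], [632, 10, 133], [623, 12, 173], [628, 14, 122], [631, 20, 125], [627, 25, 124], [626, 30, 126], [620, 34, 121], [623, 40, 124], [624, 45, 123], [625, 50, 127], [621, 55, 128], [627, 59, 122], [626, 64, 123], [627, 69, 121], [625, 74, 120], [624, 79, 127], [622, 83, 123], [624, 89, 124]]
```

```bash
python3 - <<'E'
from h import *
im,d,w=cloud("wrist")
R=readout.read_state()
for c in (225,232,238,242,246,270,276,284,292):
    print(c,[(v,*(w[v,c]*1000).round(0).astype(int)) for v in range(206,262,6)])
for n in("side","scene"):
    im,d,w=cloud(n); k=(w[...,2]>.128)&(w[...,2]<.23)&(abs(w[...,0]-.625)<.05)&(abs(w[...,1])<.03)
    q=w[k]*1000;print(n,q[np.argsort(q[:,2])].round(0).astype(int).tolist()[::max(1,len(q)//40)])
E
```

```text
225 [(206, np.int64(659), np.int64(42), np.int64(-2)), (212, np.int64(658), np.int64(49), np.int64(-1)), (218, np.int64(658), np.int64(57), np.int64(-1)), (224, np.int64(658), np.int64(65), np.int64(-2)), (230, np.int64(656), np.int64(70), np.int64(6)), (236, np.int64(656), np.int64(78), np.int64(5)), (242, np.int64(641), np.int64(-3), np.int64(181)), (248, np.int64(641), np.int64(-3), np.int64(187)), (254, np.int64(640), np.int64(-3), np.int64(194)), (260, np.int64(638), np.int64(-10), np.int64(210))]
232 [(206, np.int64(651), np.int64(41), np.int64(-1)), (212, np.int64(650), np.int64(49), np.int64(-1)), (218, np.int64(650), np.int64(56), np.int64(-1)), (224, np.int64(649), np.int64(64), np.int64(-1)), (230, np.int64(648), np.int64(72), np.int64(-1)), (236, np.int64(638), np.int64(-3), np.int64(174)), (242, np.int64(638), np.int64(-4), np.int64(182)), (248, np.int64(637), np.int64(-4), np.int64(188)), (254, np.int64(637), np.int64(-4), np.int64(194)), (260, np.int64(636), np.int64(-10), np.int64(210))]
238 [(206, np.int64(644), np.int64(40), np.int64(-1)), (212, np.int64(643), np.in
[... 4682 characters left out ...]
, 4, 145], [633, 8, 145], [631, 10, 149], [636, 6, 151], [633, 8, 152], [630, 10, 152], [621, 11, 168], [637, 12, 171], [621, 11, 173], [637, 12, 188], [637, 12, 193], [644, 12, 211], [644, 15, 213], [639, 16, 214], [643, 12, 215], [643, -10, 216], [648, 11, 218], [638, 16, 218], [657, 18, 218], [644, 5, 220], [644, 7, 220], [642, 5, 220], [645, 15, 221], [643, 14, 221], [642, 7, 221], [644, 10, 221], [642, 9, 221], [656, 18, 221], [647, 11, 222], [646, -7, 222], [665, 17, 223], [648, 9, 223], [651, 9, 224], [645, 13, 225], [652, 7, 225], [650, 6, 225], [644, 12, 228], [665, 17, 228], [655, 15, 229], [645, 15, 229], [645, -11, 229]]<stdin>:5: RuntimeWarning: invalid value encountered in cast
```

All three cameras put the real fingertips at z≈0.170 while the reported TCP is at 0.135. That puts the tips about 35 mm short of the nominal TCP, so the fingers closed above the knob top. I'll open, go about 33 mm lower and close again.

Call:
play_rows(
  targets=[0,0,0,0,0,0,0,0,0,0,0,0,0,0,0,0,0,0,-0.2,0,0,0,-0.4,0,0,0,-0.55,0,0,0,-0.65,0,0,0,-0.65,0],
  hand=50,
)

```text
t: 14.28
tcp_pos: [0.6244, 0.0016, 0.1022]
eef_rot: [[0.096, -0.995, -0.001], [-0.995, -0.096, -0.0], [0.0, 0.001, -1.0]]
ft_force: [0.8, -0.1, -0.4]
gripper_width: 0.0498
gripper_force: 0.0
```

Call:
play_rows(
  targets=[0,0,0,0,0,0,0,0,0,0,0,0,0,0,0,0,0,0,0,0,0,0,0,0,0,0,0,0,0,0,0,0],
  hand=8,
  grip_force=60,
)

```text
t: 15.28
tcp_pos: [0.625, 0.0017, 0.1034]
eef_rot: [[0.096, -0.995, 0.001], [-0.995, -0.096, -0.0], [0.0, -0.001, -1.0]]
ft_force: [3.4, 0.9, 4.9]
gripper_width: 0.0158
gripper_force: 59.1
```

Call:
play_rows(
  targets=[0,0,0.05,0,0,0,0.12,0,0,0,0.2,0,0,0,0.27,0,0,0,0.29,0,0,0,0.29,0,0,0,0.29,0],
)

```text
t: 16.15
tcp_pos: [0.6246, 0.0017, 0.1171]
eef_rot: [[0.096, -0.995, -0.0], [-0.995, -0.096, 0.0], [-0.0, 0.0, -1.0]]
ft_force: [3.5, -0.2, -2.6]
gripper_width: 0.0165
gripper_force: 58.5
```

```bash
python3 - <<'E'
from h import *
st=readout.read_state();print(st["tcp_pos"],st["gripper_width"],st["gripper_force"],st["ft_force"])
for n in("wrist","scene","side"):
    im,d,w=cloud(n); k=(abs(w[...,0]-.63)<.02)&(abs(w[...,1]+.033)<.012)&(w[...,2]>.11)
    print(n,"rod z",np.nanpercentile(w[k][:,2],[50,80,95]) if k.any() else 0)
E
```

```text
[0.62456372 0.00171998 0.11708698] 0.01646149569048257 58.5214501619339 [ 3.47866503 -0.23267779 -2.59506523]
wrist rod z [0.13650775 0.1373185  0.13794034]
scene rod z [0.55777287 0.55955595 0.56101693]
side rod z [0.4175839  0.53189435 0.56000105]
```

The rod top rose from 124 to about 137 mm, so the bolt is lifted about 13 mm. Now I'll draw it about 34 mm towards the hinge.

Call:
play_rows(
  targets=[-0.01,0.1,0,0,-0.02,0.2,0,0,-0.03,0.3,0,0,-0.04,0.4,0,0,-0.05,0.5,0,0,-0.06,0.6,0,0,-0.07,0.68,0,0,-0.07,0.68,0,0,-0.07,0.68,0,0],
)

```text
t: 17.42
tcp_pos: [0.6212, 0.0361, 0.1173]
eef_rot: [[0.096, -0.995, 0.0], [-0.995, -0.096, 0.001], [-0.001, -0.0, -1.0]]
ft_force: [3.2, 1.9, -1.9]
gripper_width: 0.0161
gripper_force: 58.6
```

```bash
python3 - <<'E'
from h import *
st=readout.read_state();print(st["tcp_pos"],st["gripper_width"],st["gripper_force"],st["ft_force"])
im,d,w=cloud("wrist")
k=(abs(w[...,1]-.036)<.02)&(w[...,2]>.17)&(w[...,2]<.185)&(abs(w[...,0]-.622)<.012); q=w[k]*1000
print(len(q),q.mean(0),q.min(0),q.max(0))
k=(abs(w[...,0]-.628)<.02)&(abs(w[...,1]-.0)<.012)&(w[...,2]>.11);print("rod",np.nanpercentile(w[k][:,2],[50,80,95]))
H=np.array([.609,.166])
p=np.array(st["tcp_pos"])[:2]; r=p-H
for a in (.1,.2,.3,.4):
    c,s=np.cos(-a),np.sin(-a); t=H+np.array([[c,-s],[s,c]])@r
    print(a,((t-p)/.05).round(2),-np.degrees(a)/8)
print(np.linalg.norm(r))
E
```

```text
[0.6212039  0.03605913 0.11725026] 0.016106424709201005 58.58194291591644 [ 3.23004706  1.86175087 -1.94440287]
1652 [621.09026176  33.12663137 178.85460862] [610.04907411  23.83372382 170.00785523] [633.97676571  48.27170252 184.98873656]
rod [0.13660082 0.13745375 0.1379984 ]
0.1 [-0.26 -0.01] -0.7161972439135291
0.2 [-0.52  0.  ] -1.4323944878270582
0.3 [-0.78  0.04] -2.148591731740587
0.4 [-1.03  0.11] -2.8647889756541165
0.13051270430564252
```

The bolt is drawn and still lifted. Now I'll swing the gate along the arc to 0.4 rad, turning the tool with it.

Call:
play_rows(
  targets=[-0.08,0,0,-0.2,-0.18,-0.01,0,-0.5,-0.29,-0.01,0,-0.8,-0.4,-0.01,0,-1.1,-0.52,0,0,-1.43,-0.63,0.01,0,-1.75,-0.74,0.03,0,-2.05,-0.85,0.06,0,-2.35,-0.94,0.08,0,-2.6,-1.01,0.1,0,-2.8,-1.03,0.11,0,-2.86,-1.03,0.11,0,-2.86],
)

```text
t: 18.98
tcp_pos: [0.5701, 0.0404, 0.1179]
eef_rot: [[-0.3, -0.954, 0.002], [-0.954, 0.3, -0.001], [0.0, -0.002, -1.0]]
ft_force: [6.6, -1.4, -2.0]
gripper_width: 0.0163
gripper_force: 58.8
```

Call:
play_rows(
  targets=[0,0,0,0,0,0,0,0,0,0,0,0,0,0,0,0],
)

```text
t: 19.48
tcp_pos: [0.5701, 0.0404, 0.1178]
eef_rot: [[-0.3, -0.954, 0.001], [-0.954, 0.3, -0.001], [0.0, -0.002, -1.0]]
ft_force: [5.2, -1.5, -1.5]
gripper_width: 0.0165
gripper_force: 58.8
```

```bash
python3 - <<'E'
from h import *
st=readout.read_state();print(st["tcp_pos"],st["gripper_width"],st["gripper_force"],st["ft_force"],np.abs(st["joint_vel"]).max())
im0,d,w=cloud("scene");im1,d1,w1=cloud("side");imw,_,ww=cloud("wrist")
for W in(w,w1,ww):
    k=(W[...,2]>.135)&(W[...,2]<.15)&(W[...,0]>.5)&(W[...,0]<.6)&(W[...,1]>-.12)&(W[...,1]<-.03)
    if k.sum()>5: print("free-side guide",k.sum(),np.median(W[k],0))
k=(w1[...,2]>.077)&(w1[...,2]<.09)&(np.hypot(w1[...,0]-.412,w1[...,1]+.313)<.1);q=w1[k]
print("van",len(q),np.median(q[:,2]),cv2.minAreaRect((q[:,:2]*1000).astype(np.float32)))
cv2.imwrite("pics/f.png",cv2.hconcat([im0[120:300,120:420],im1[120:300,180:380]]))
E
```

```text
[0.57012654 0.0403915  0.1177913 ] 0.016474415272996007 58.754122853279114 [ 5.21571901 -1.49692171 -1.50354324] 0.0016169773360806875
free-side guide 92 [ 0.54489157 -0.05251621  0.14192643]
free-side guide 67 [ 0.53897528 -0.05784999  0.1417871 ]
free-side guide 2696 [ 0.53909083 -0.05310469  0.14355178]
van 827 0.08316664906636806 ((410.4224548339844, -316.89739990234375), (54.87916564941406, 130.00430297851562), 85.33323669433594)
```

View pics/f.png

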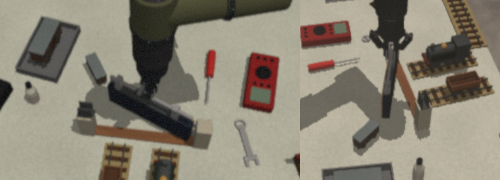

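The picture shows the gate swung out and held in the gripper, with the van in the tray. From the guide position the gate angle is about 0.40 rad, and the arm is steady, so I'm handing in.

```bash
python3 -c "
from rig import arm; print(arm.sign_off())"
```

```text
the job is handed in; nothing more can be done
None
```

The job is handed in, result not reported back: the van stands upright in the tray, the bolt was lifted and drawn about 34 mm, and the gripper holds the gate at about 0.40 rad, with no sign of anything else moved.

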